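# Clamp the flow cell on the clamping board

### The arm

A 7-joint arm with a two-finger parallel gripper is mounted at the origin on the work surface. World frame = base frame: x ahead of the robot, y to its left, z up, the work surface at z = 0. Lengths are in m, angles in rad, forces in N, time in s.
With the tool pointing down it reaches from about 0.425 to 0.925 m from the base axis. Payload 6.8 kg.
Tool frame: the origin (TCP) lies where the fingers leave the gripper's body, on its centre line; the fingertips stand 73 mm ahead of it and the grasp point (between the pads) lies 54 mm ahead of it; z points along the fingers, y is the direction in which the jaws open and shut (so a half turn about z gives the same grasp; the last joint's range is limited). The gripper opens to 85 mm and grips with 20 to 120 N. Pads are 22 mm wide; open, the fingers measure 114 mm over their backs; the gripper's body (76 mm by 85 mm) begins 54 mm behind the grasp point. The pads swing forward as they close: fully open they stand 13 mm farther back than shut.
Start: joints at [-0.108, 0.477, 0.022, 1.555, -0.011, 1.109, -0.083], TCP at [0.675, 0, 0.304] pointing down, gripper open.
Joint ranges: [-2.96, 2.96], [-0.34, 2.1], [-1.41, 1.46], [0.24, 2.44], [-1.37, 4.51], [0.17, 1.92], [-2.96, 2.96]. Speed limits (rad/s): [2.39, 2.39, 3.14, 3.14, 3.14, 3.14, 3.14].

### API

Orientations are given as a rotation vector (axis times angle).
In Python, from bench import r gives the robot as it stands.
- The arm moves only by the shell command python3 -m handwheel 'ROWS' [FORCE]. ROWS is JSON, a list that holds one entry, the list of rows, each a list of 7 numbers: the shift along the world's x, y, z in m, then the turn, a rotation vector about the world's x, y, z in rad, then the finger opening in m, from 0 to 0.0854. A call has 1 to 10 rows; each row shifts and turns the commanded pose from where the row before left it; what a row does not reach is not made up. A row lasts 1/12 s, in which the tool goes at most 41.7 mm and 7.16 degrees, less where a joint would pass 70% of its speed; a pose out of reach is approached as far as the arm can. A call is refused whole if a number of a shift passes 0.0417 or a number of a turn 0.125, either way. A call with a gripper value outside its range is refused whole. The fingers move at their own pace and stop on an object; FORCE is the grip in N (left out, the last holds). Time passes only in rows, so rows that do not move let the fingers close. It gives the time, the measured TCP pose, the force and the opening at its end, in the units of the state.
- r.get_obs(): the state, without advancing time (a new reading comes with each control period).
- r.grab_frame(name): name is "scene" or "side" or "wrist"; returns (picture, depth): 480x640x3 uint8, red, green, blue; 480x640 float32, m along the optical axis (not along the pixel's ray), 0 where there is no reading.
- r.get_calibration(name): a dict with "vertical_fov" (degrees; the focal length in pixels is half the picture's height over the tangent of half this angle, whatever the lens; pixels are square), "cx", "cy" (the principal point, pixels), "R" (3x3) and "t" (3): a world point X has camera coordinates R X + t; the wrist camera has in their place "T_tool_cam" (4x4, takes a point from camera to tool coordinates, whose origin is the TCP and whose axes are the flange's). Camera axes: x right, y down, z forward; pixel columns grow to the right and rows downward; lengths in m; the calibration is good to about 2 mm. A picture is of the moment at which its call begins: read the wrist's pose just before it. get_calibration takes no time and is no camera call.
- r.hand_in(): hands the job in, once; it reports no verdict.
Trained networks look in the newest picture that a camera, given by its name, has taken for a name from the list of things; names that differ only in an ending like _2 or _b are one class to them, and where a whole thing is asked for, a point or a joint stands for the part that bears it (a point fixed in the world has none). Each returns a list of dicts, best first, with "p" (0 to 1); they miss things now and then, are a little off and sometimes report something else, mostly with a low value. They report only what shows in the picture. A call takes as long as a camera call.
- r.masks_of(label, camera): "pixels" (480x640 bool, what is visible of it) and "at" ([column, row] in pixels, amid what is visible of it).
The state is a dict: "clock": time; "joints": joint angles; "qvel": joint speeds; "tau": joint torques, N m; "tcp_pos": TCP position; "orientation": TCP orientation; "contact_force": force on the tool from outside, world axes, zero at the start; "moment": the same for the moment, N m; "grip_width": finger opening in m.
Only numpy, scipy, OpenCV 4.12 (cv2) and the standard library are available. Lean on these libraries where they do the work, as an engineer would, in place of code of your own. Each camera call takes 0.05 s, during which the arm holds its last target.

### The job

Push the loose flow cell along the white board, between its rails, until it is fully home against the metal stop. Then slide the upper jaw of the bar clamp down onto the round metal disc on the cell, pressing gently on the arm close to the bar until the jaw tilts back and holds itself on the bar, and let go of it. Last, screw the black handle clockwise until it is firm, about half a turn: a quarter leaves the gasket loose and a full turn cracks the acrylic; keep the cell at the stop and leave everything else on the bench alone.

Things in the scene. Friction and masses are not known exactly. Their poses are not given: they have to be found in the camera images.
- station: white board, fixed, 240 x 180 mm, top 40 mm above the bench, with a bar clamp (F-clamp) at its far side. Origin on the bench under the clamp's screw axis, z up, x level from the screw to the bar, y across. In this frame the board spans x -160 to 80, y -90 to 90 mm; two rails (y +-45 to +-51, x -132 to 48, 10 mm tall) guide the cell; the upright bar (22 x 8 mm) stands at x 100, its top at z 192
- cell: the flow cell to clamp: loose block 128 (x) x 86 (y) mm, aluminium base 14 mm, clear acrylic cover above, 0.4 to 0.55 kg. Its spacer stack differs each time: the round metal disc (38 mm) on the middle of its top is 36 to 52 mm above the underside; four tube stubs rise 10 mm higher at x +-42, y +-29. Origin at the centre of its underside; starts 25 to 45 mm short of home, x 0 of the station
- stop_face (a point): middle of the foot of the stop, an aluminium angle across the board, 102 mm long in y, 18 mm tall, its face looking to -x; the point is at x 64 mm in the station's frame, level with the board's top
- clamp_slide: the clamp's sliding upper jaw: dark steel collar round the bar, arm reaching 100 mm back to the screw, screw and handle, 0.53 kg. Origin on the bar's centre line at the collar's middle; the collar is 50 mm tall, its top level with the arm's. Slides up and down the bar, stays where it is put. Starts with the pad 12 to 35 mm above the disc
- clamp_jaw (a joint): tilt of the jaw on the bar, rad: -0.035 hanging by its own weight, lightly jammed; +0.035 or more when tilted back and bound against the work. Pushed down close to the bar it slides at 5 to 8 N; pushed at the screw or handle it jams. From the pad's first touch it goes about 7 mm further while it tilts, then stops dead and the push rises fast: press to about 15 N; over 30 N bends the arm
- jaw_push (a point): where to press: top of the arm (18 mm wide), 33 mm from the bar's centre line towards the screw; moves with the jaw. When bound the bar rises about 55 mm above it, its face 22 mm away; on the other side the handle, its axis 67 mm away, rises 88 mm above it. About 11 mm of arm or collar lie free all round it
- clamp_spindle: the upright screw with its round steel swivel pad (28 mm across) at the foot, carried by the jaw's arm. Origin on the screw's axis, 5 mm above the level of the collar's middle; the pad's face is 48 mm below this origin until the screw is turned
- clamp_handle (a joint): turn of the handle, rad, 0 at the start, growing clockwise seen from above, which drives the screw down 5 mm a turn. Stays where it is left. Turning takes 0.12 N m, up to 0.17 when tight. On the bound jaw the pad already presses with 10 to 20 N and each quarter turn adds about 20 N; 40 to 80 N is firm, the acrylic cracks above 95 N
- handle_grip (a point): where to grip the round black upright barrel handle on top of the screw: on its axis, at its fattest part, 32 mm across; the handle reaches 30 mm above and 38 mm below this point. It leans by up to 3 degrees with the jaw and moves with it
- vial: bystander: small amber vial, 21 mm across, 35 mm tall, standing on the board near its +y edge
- tip_box: bystander: box of pipette tips, 120 x 82 x 50 mm
- marker: bystander: marker pen lying on the bench, 133 mm long
- buffer_bottle: bystander: white bottle with a blue cap, 60 mm across, 120 mm tall
- tube_rack: bystander: rack with three capped tubes, 110 x 44 mm, 118 mm tall
- dish_stack: bystander: stack of three clear dishes, 90 mm across, 48 mm tall
- pipette: bystander: pipette lying on the bench, 220 mm long

How it is judged:
On the way, in this order (a step that is already met when the one before it is completed fails the run):
1. the cell is pushed home: within 2 mm of the stop, the clamp not yet on it (x of cell in the frame of station above -0.002 m and contact force between clamp_slide and cell below 0.5 N), for 0.3 s.
2. the jaw is slid down on the cell, tilted back (over 0.025 rad) and bound by itself, let go, its pad pressing on the cell with more than 7 N (contact force between clamp_spindle and cell above 7 N and value of joint clamp_jaw above 0.025 rad and contact force between the fingers and clamp_slide below 0.3 N), for 0.2 s.
3. the handle is screwed firm: the pad presses on the cell with more than 40 N (contact force between clamp_spindle and cell above 40 N), for 0.2 s.
At the end, for the whole second after the job is handed in: the clamp presses the cell with 38 to 82 N, its jaw tilted back (over 0.025 rad) and bound on the bar, the cell within 3 mm of the stop, everything at rest and released (contact force between clamp_spindle and cell between 38 and 82 N and value of joint clamp_jaw above 0.025 rad and x of cell in the frame of station above -0.003 m and linear speed of cell below 0.01 m/s and velocity of joint clamp_handle below 0.05 rad/s); the robot touches nothing.
It fails at once if the clamp presses the cell with more than 95 N: the acrylic cracks (contact force between clamp_spindle and cell above 95 N).
It fails at once if the robot pushes the cell with more than 30 N (contact force between the fingers and cell above 30 N).
It fails at once if the robot presses on the jaw's arm with more than 30 N (contact force between the fingers and clamp_jaw_c4 above 30 N).
It fails at once if a bystander is moved by more than 30 mm (distance of any of vial, tip_box, marker, buffer_bottle, tube_rack, dish_stack, pipette from where it was at the start of the episode above 0.03 m).
It fails at once if the vial is knocked over (angle between vial's own z axis and vertical above 0.5 rad).
It also fails if it takes over 67 s, if anything falls off the work surface, if the arm or the gripper's body presses on something with over 40 N, if the wrist force passes 120 N, or if a joint passes its speed limit or range.

## Working session

There is one attempt and no reset: what is moved stays moved. The work goes in short steps, Python scripts to look and compute and a shell command to move; the robot and the scene stay as the last step left them, time stands still between calls to the robot, and variables do not carry over. Pictures are saved under pics/ and viewed, and the job is handed in when it is done.

```bash
ls; mkdir -p pics; cat > h.py <<'E'
import numpy as np,cv2,json
from bench import r
from scipy.spatial.transform import Rotation as Ro
def cam(n):
    o=r.get_obs(); p,d=r.grab_frame(n); c=r.get_calibration(n)
    f=240/np.tan(np.radians(c["vertical_fov"])/2)
    if "R" in c:
        R=np.array(c["R"]);t=np.array(c["t"]); Rw=R.T; tw=-R.T@t
    else:
        T=np.array(c["T_tool_cam"]); Rt=Ro.from_rotvec(o["orientation"]).as_matrix()
        Rw=Rt@T[:3,:3]; tw=Rt@T[:3,3]+np.array(o["tcp_pos"])
    v,u=np.mgrid[0:480,0:640]
    pc=np.stack([(u-c["cx"])/f*d,(v-c["cy"])/f*d,d],-1)
    P=pc@Rw.T+tw; P[d<=0]=np.nan
    return p,d,P,(f,c["cx"],c["cy"],Rw,tw)
def proj(X,k):
    f,cx,cy,Rw,tw=k; q=(np.atleast_2d(X)-tw)@Rw
    return np.c_[q[:,0]/q[:,2]*f+cx,q[:,1]/q[:,2]*f+cy]
def save(n,p): cv2.imwrite("pics/"+n,p[:,:,::-1])
E
python3 - <<'E'
from h import *
print(r.get_obs())
for n in("scene","side","wrist"):
    p,d,P,k=cam(n); save(n+"0.png",p); np.savez("/tmp/%s0.npz"%n,P=P,p=p,d=d)
    print(n,k[4],k[3][:,2])
E
```

```text
pics
{'clock': 0.0, 'joints': array([-0.10810433,  0.47781909,  0.02236283,  1.55645372, -0.01151057,
        1.10929946, -0.08309197]), 'qvel': array([-1.33158274e-03,  1.88515803e-05, -4.36559570e-04,  7.60186874e-04,
       -1.00780695e-03,  5.32589609e-04, -9.56912520e-04]), 'tau': array([-5.45967814e-04, -5.96443820e+01,  1.60769675e+00, -2.81194621e+01,
        1.24063640e-02,  9.39900521e-03,  2.20753498e-05]), 'tcp_pos': array([ 6.74539383e-01, -1.34682417e-05,  3.02912352e-01]), 'orientation': array([-2.22057810e+00, -2.22059742e+00,  2.20442205e-03]), 'contact_force': array([-0.3798676 , -0.51538628, -0.0301589 ]), 'moment': array([-0.02747505, -0.01232955,  0.03738897]), 'grip_width': 0.0855972257780723}
scene [0.87297533 0.52338546 1.02518633] [-0.335622   -0.48961684 -0.80475662]
side [0.36085255 0.67242866 0.845267  ] [ 0.17956153 -0.68066711 -0.71024639]
wrist [0.67482407 0.08446598 0.37216304] [-0.00122457 -0.32631216 -0.94526127]
```

View pics/scene0.png

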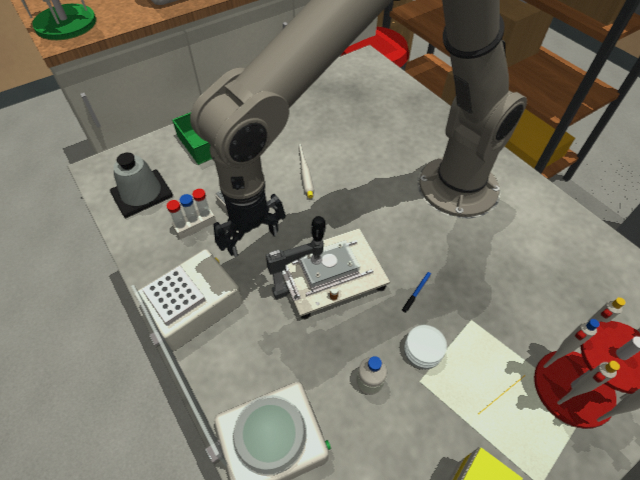

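View pics/side0.png

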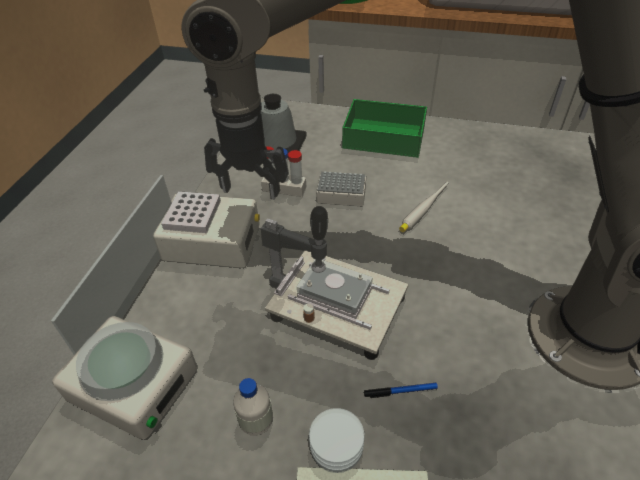

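View pics/wrist0.png

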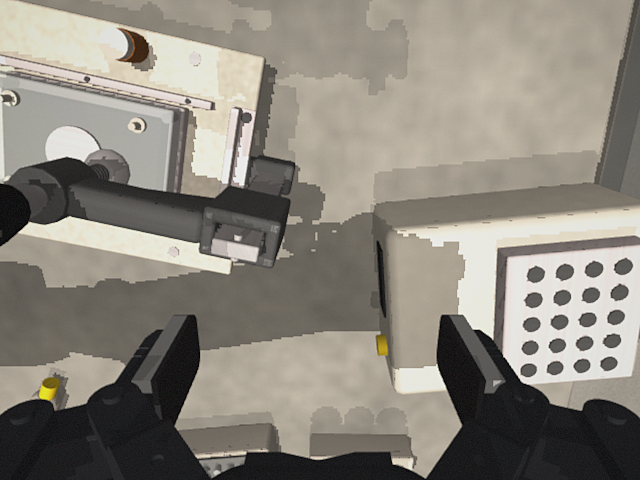

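```bash
python3 - <<'E'
from h import *
for n in("scene","side","wrist"):
    p,d,P,k=cam(n)
    for lab in("station","cell","clamp_slide","clamp_spindle","clamp_handle","vial","stop_face","jaw_push","handle_grip"):
        m=r.masks_of(lab,n)
        for q in m[:2]:
            X=P[q["pixels"]];X=X[~np.isnan(X[:,0])]
            if len(X)==0: continue
            print(n,lab,round(q["p"],2),q["at"],len(X),np.median(X,0).round(4),np.percentile(X,2,axis=0).round(3),np.percentile(X,98,axis=0).round(3))
        if m: np.savez(f"/tmp/m_{n}_{lab}.npz",X=P[m[0]["pixels"]],m=m[0]["pixels"])
    if n!="wrist":
        X=np.load(f"/tmp/m_{n}_station.npz")["X"]; X=X[~np.isnan(X[:,0])]
        b=X[abs(X[:,2]-np.median(X[:,2]))<.004]; print("z",np.median(b[:,2]))
        print(n,cv2.minAreaRect((b[:,:2]*1000).astype(np.float32)))
print(r.get_obs()["clock"])
E
```

```text
scene station 0.63 [319.9, 261.9] 4984 [0.5492 0.0463 0.042 ] [ 0.384 -0.024  0.018] [0.65  0.144 0.253]
scene cell 0.75 [332.6, 266.7] 1719 [0.5068 0.0558 0.0787] [0.446 0.001 0.047] [0.573 0.093 0.085]
scene cell 0.62 [415.8, 294.3] 234 [0.3594 0.2081 0.0105] [ 0.29   0.181 -0.   ] [0.409 0.229 0.015]
scene clamp_slide 0.63 [308.4, 252.4] 1267 [0.5596 0.0313 0.1729] [ 0.524 -0.021  0.05 ] [0.655 0.05  0.26 ]
scene clamp_spindle 0.72 [316.9, 229.1] 409 [0.5415 0.0418 0.2313] [0.524 0.024 0.109] [0.551 0.051 0.262]
scene clamp_handle 0.62 [318.7, 225.1] 296 [0.5412 0.0437 0.2437] [0.525 0.029 0.189] [0.55  0.051 0.262]
scene vial 0.43 [331.8, 289.9] 111 [0.5442 0.1165 0.0685] [0.531 0.104 0.041] [0.551 0.122 0.078]
scene vial 0.43 [416.7, 296.2] 263 [0.3568 0.2075 0.0099] [ 0.289  0.181 -0.001] [0.409 0.229 0.015]
scene stop_face 0.98 [318.2, 263.1] 4991 [0.5479 0.0464 0.042 ] [ 0.382 -0.025  0.019] [0.649 0.145 0.254]
scene jaw_push 0.7 [308.6, 252.7] 1249 [0.5649 0.0315 0.1731] [0.527 0.001 0.104] [0.655 0.05  0.26 ]
scene handle_grip 0.74 [317.4, 229.9] 311 [0.5413 0.0432 0.2434] 
[... 2307 characters left out ...]
 204.4] 1803 [0.5471 0.0355 0.2009] [0.538 0.024 0.18 ] [0.55  0.044 0.215]
wrist vial 0.61 [161.5, 191.1] 45070 [0.5701 0.037  0.0404] [ 0.451 -0.053  0.027] [0.651 0.131 0.201]
wrist vial 0.57 [120.8, 45.6] 1414 [0.5454 0.1102 0.0729] [0.532 0.101 0.041] [0.551 0.12  0.075]
wrist stop_face 0.89 [156.8, 187.8] 45360 [0.5699 0.037  0.0404] [ 0.451 -0.053  0.027] [0.651 0.131 0.201]
wrist jaw_push 0.57 [118.2, 204.2] 15735 [0.5759 0.0281 0.1729] [0.534 0.003 0.109] [0.654 0.047 0.21 ]
wrist jaw_push 0.26 [14.7, 203.9] 1765 [0.5472 0.0354 0.2012] [0.539 0.024 0.181] [0.55  0.044 0.215]
wrist handle_grip 0.73 [18.2, 207.3] 1832 [0.547  0.0355 0.2005] [0.538 0.024 0.176] [0.55  0.044 0.215]
1.65
```

```bash
cat > st.py <<'E'
import numpy as np
yaw=np.radians(-12.1); O=np.array([.538,.035])
def toS(X,yaw=yaw,O=O):
    c,s=np.cos(yaw),np.sin(yaw); q=X[...,:2]-O
    return np.stack([q[...,0]*c+q[...,1]*s,-q[...,0]*s+q[...,1]*c,X[...,2]],-1)
def toW(X,yaw=yaw,O=O):
    X=np.asarray(X,float);c,s=np.cos(yaw),np.sin(yaw)
    return np.stack([X[...,0]*c-X[...,1]*s+O[0],X[...,0]*s+X[...,1]*c+O[1],X[...,2]],-1)
E
python3 - <<'E'
from h import *; from st import *
for n in("scene","side","wrist"):
    z=np.load(f"/tmp/{n}0.npz");S=toS(z["P"]); p=z["p"].astype(int)
    w=(abs(S[...,2]-.0405)<.004)&(abs(S[...,0])<.25)&(abs(S[...,1])<.15)
    B=S[w]
    # -y/+y edges per x-slice
    for a in(-.14,-.1,-.05,0,.03,.06):
        b=B[abs(B[:,0]-a)<.006]
        if len(b)>20: print(n,"x",a,"y",np.percentile(b[:,1],[1,99]).round(4),"z",np.median(b[:,2]).round(4))
    for a in(-.08,-.06,0.06,.075):
        b=B[abs(B[:,1]-a)<.006]
        if len(b)>20: print(n,"y",a,"x",np.percentile(b[:,0],[1,99]).round(4))
    # cell acrylic top: z > .06, <.12
    c=S[(S[...,2]>.06)&(S[...,2]<.105)&(abs(S[...,0]+.03)<.09)&(abs(S[...,1])<.05)]
    h,e=np.histogram(c[:,2],bins=np.arange(.06,.106,.002)); print(n,dict(zip(e.round(3),h)))
    a=S[(S[...,2]>.14)&(S[...,2]<.21)&(S[...,0]>.02)&(S[...,0]<.13)&(abs(S[...,1])<.03)]
    h,e=np.histogram(a[:,2],bins=np.arange(.14,.21,.003)); print(n,"arm",dict(zip(e.round(3),h)))
    for x in(.03,.045,.06,.075,.09,.1,.11):
        b=a[(abs(a[:,0]-x)<.005)]; 
        if len(b):
            t=np.percentile(b[:,2],97); print(x,t.round(4),np.percentile(b[b[:,2]>t-.006][:,1],[2,98]).round(4))
E
```

```text
scene x -0.14 y [-0.0885  0.0899] z 0.0406
scene x -0.1 y [-0.0888  0.09  ] z 0.0405
scene x -0.05 y [-0.0836  0.0895] z 0.0408
scene x 0 y [0.0462 0.0905] z 0.0398
scene x 0.03 y [-0.0464  0.0894] z 0.0409
scene x 0.06 y [-0.0498  0.0899] z 0.0405
scene y -0.08 x [-0.1582 -0.0512]
scene y -0.06 x [-0.158  -0.1105]
scene y 0.06 x [-0.1569  0.0783]
scene y 0.075 x [-0.1554  0.0781]
scene {np.float64(0.06): np.int64(11), np.float64(0.062): np.int64(17), np.float64(0.064): np.int64(28), np.float64(0.066): np.int64(21), np.float64(0.068): np.int64(22), np.float64(0.07): np.int64(20), np.float64(0.072): np.int64(28), np.float64(0.074): np.int64(69), np.float64(0.076): np.int64(246), np.float64(0.078): np.int64(519), np.float64(0.08): np.int64(366), np.float64(0.082): np.int64(139), np.float64(0.084): np.int64(31), np.float64(0.086): np.int64(6), np.float64(0.088): np.int64(4), np.float64(0.09): np.int64(7), np.float64(0.092): np.int64(2), np.float64(0.094): np.int64(2), np.float64(0.096): np.int64(1), np.float64(0.098): np.int64(0), np.float64(0.1): np.int64(0), np.float64(0.102): np.int6
[... 4377 characters left out ...]
64(0.164): np.int64(360), np.float64(0.167): np.int64(480), np.float64(0.17): np.int64(1986), np.float64(0.173): np.int64(4182), np.float64(0.176): np.int64(518), np.float64(0.179): np.int64(90), np.float64(0.182): np.int64(120), np.float64(0.185): np.int64(160), np.float64(0.188): np.int64(530), np.float64(0.191): np.int64(326), np.float64(0.194): np.int64(0), np.float64(0.197): np.int64(0), np.float64(0.2): np.int64(0), np.float64(0.203): np.int64(0), np.float64(0.206): np.int64(0)}
0.03 0.1738 [-0.0088  0.0076]
0.045 0.1744 [-0.0088  0.0075]
0.06 0.1749 [-0.0088  0.0074]
0.075 0.1755 [-0.0089  0.0074]
0.09 0.1915 [-0.0051  0.0028]
0.1 0.1917 [-0.0074  0.0049]
0.11 0.1914 [-0.0049  0.0027]
```

```bash
python3 - <<'E'
from h import *; from st import *
for n in("side","wrist","scene"):
    z=np.load(f"/tmp/{n}0.npz");S=toS(z["P"])
    for lo,hi in((.046,.056),(.056,.072),(.073,.082)):
        c=S[(S[...,2]>lo)&(S[...,2]<hi)&(abs(S[...,0]+.03)<.1)&(abs(S[...,1])<.044)]
        if len(c)>5: print(n,lo,np.percentile(c,[1,50,99],axis=0).round(4).tolist(),len(c))
    # disc: brightness in region
    m=(S[...,2]>.073)&(S[...,2]<.088)&(np.hypot(S[...,0]+.035,S[...,1])<.028)
    print(n,"z map",[ (x,np.nanmedian(S[m&(abs(S[...,0]-x)<.004)][:,2]).round(4)) for x in np.arange(-.06,-.005,.006).round(3) if (m&(abs(S[...,0]-x)<.004)).sum()>3])
    g=z["p"].mean(-1); h=m&(g>190); q=S[h]
    if len(q): print("bright",np.percentile(q,[2,50,98],axis=0).round(4).tolist(),len(q))
v=z=np.load("/tmp/m_side_vial.npz")["X"]; print(toS(np.nanmedian(v,0)))
# station heights map near for obstacles: points z>.2 outside
from st import *
T=np.array([toW([-.13,0,.2]),toW([-.075,0,.12]),toW([.067,0,.2]),toW([0,0,.2])]);print(T.round(4))
E
```

```text
side 0.046 [[-0.0975, -0.0424, 0.0462], [-0.0299, 0.0387, 0.0518], [0.0674, 0.0436, 0.0559]] 400
side 0.056 [[-0.0974, -0.0407, 0.0563], [-0.0258, 0.0402, 0.0644], [0.0691, 0.0431, 0.0718]] 355
side 0.073 [[-0.0968, -0.0424, 0.0738], [-0.0409, 0.0066, 0.0786], [0.0292, 0.042, 0.0819]] 1924
side z map [(np.float64(-0.06), np.float64(0.0786)), (np.float64(-0.054), np.float64(0.0784)), (np.float64(-0.048), np.float64(0.0794)), (np.float64(-0.042), np.float64(0.0805)), (np.float64(-0.036), np.float64(0.0807)), (np.float64(-0.03), np.float64(0.081)), (np.float64(-0.024), np.float64(0.0805)), (np.float64(-0.018), np.float64(0.0797)), (np.float64(-0.012), np.float64(0.0785)), (np.float64(-0.006), np.float64(0.0784))]
wrist 0.046 [[-0.093, -0.0218, 0.0461], [0.0291, 0.0369, 0.0516], [0.07, 0.044, 0.0559]] 1028
wrist 0.056 [[-0.0868, -0.0167, 0.0561], [0.031, 0.0264, 0.0623], [0.0699, 0.0426, 0.0718]] 1294
wrist 0.073 [[-0.0833, -0.0231, 0.0748], [-0.0309, 0.0164, 0.0778], [0.0308, 0.041, 0.0817]] 12808
wrist z map [(np.float64(-0.06), np.float64(0.0778)), (np.float64(-0.054), np.float64(0.07
[... 680 characters left out ...]
1, 0.0791], [0.0307, 0.043, 0.0819]] 1207
scene z map [(np.float64(-0.06), np.float64(0.0794)), (np.float64(-0.054), np.float64(0.08)), (np.float64(-0.048), np.float64(0.0807)), (np.float64(-0.042), np.float64(0.0817)), (np.float64(-0.036), np.float64(0.0814)), (np.float64(-0.03), np.float64(0.0818)), (np.float64(-0.024), np.float64(0.0809)), (np.float64(-0.018), np.float64(0.0805)), (np.float64(-0.012), np.float64(0.0799)), (np.float64(-0.006), np.float64(0.0791))]
bright [[-0.0486, -0.0193, 0.0784], [-0.0326, -0.0011, 0.0823], [-0.0162, 0.0148, 0.0861]] 148
[-0.01646963  0.08075326  0.06596638]
[[0.4109 0.0623 0.2   ]
 [0.4647 0.0507 0.12  ]
 [0.6035 0.021  0.2   ]
 [0.538  0.035  0.2   ]]
```

```bash
python3 -c "
import cv2
a=cv2.imread('pics/side0.png')[180:380,230:430];b=cv2.imread('pics/scene0.png')[200:330,240:410]
cv2.imwrite('pics/sidecrop.png',cv2.resize(a,(600,600),interpolation=2)); cv2.imwrite('pics/scenecrop.png',cv2.resize(b,(780,596),interpolation=2))"
```

```text
(no output)
```

View pics/sidecrop.png

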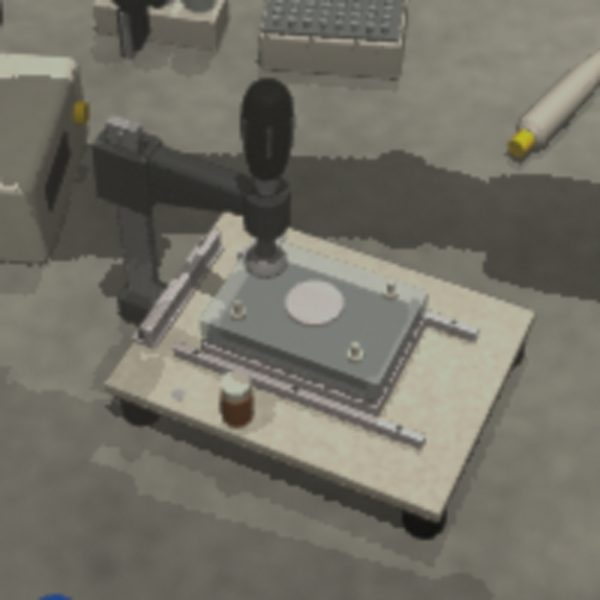

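```bash
python3 -m handwheel '[[[0,0,0.04,0,0,0.12,0],[0,0.005,0.04,0,0,0.12,0],[-0.02,0.005,0.02,0,0,0.12,0],[-0.03,0.007,0,0,0,0.12,0],[-0.03,0.007,0,0,0,0.12,0],[-0.03,0.007,0,0,0,0.12,0],[-0.03,0.007,0,0,0,0.12,0],[-0.03,0.007,0,0,0,0.12,0],[-0.03,0.007,0,0,0,0.12,0],[-0.03,0.007,0,0,0,0.12,0]]]' 30
python3 -m handwheel '[[[-0.015,0,0,0,0,0.12,0],[0,0,-0.005,0,0,0.041,0]]]'
python3 -c "
from h import *;print(r.get_obs()['joints'].round(2))"
```

```text
clock: 2.48
tcp_pos: [0.4435, 0.0592, 0.4039]
orientation: [0.57, 3.089, -0.0]
contact_force: [0.5, 2.2, 0.5]
grip_width: 0.0001
clock: 2.65
tcp_pos: [0.4274, 0.0595, 0.4]
orientation: [0.317, 3.124, -0.0]
contact_force: [0.2, -0.4, -0.6]
grip_width: 0.0001
[-0.05 -0.01 -0.23  1.96 -0.    1.19  1.09]
```

```bash
python3 -m handwheel '[[[0,-0.001,-0.035,0,0,0,0],[0,0,-0.035,0,0,0,0],[0,0,-0.035,0,0,0,0],[0,0,-0.035,0,0,0,0],[0,0,-0.035,0,0,0,0],[0,0,-0.02,0,0,0,0],[0,0,0,0,0,0,0]]]'
python3 - <<'E'
from h import *
from st import *
p,d,P,k=cam("side"); 
c=cv2.resize(p[180:380,260:460],(600,600)); save("b1.png",c)
o=r.get_obs();print(toS(o["tcp_pos"]),o["joints"].round(2))
E
```

```text
clock: 3.23
tcp_pos: [0.4276, 0.0574, 0.2004]
orientation: [-0.328, -3.117, 0.003]
contact_force: [-0.8, -0.3, -0.6]
grip_width: -0.0
[-0.11144514 -0.00059754  0.20262301] [-0.07  0.24 -0.23  2.19  0.08  0.72  1.  ]
```

View pics/b1.png

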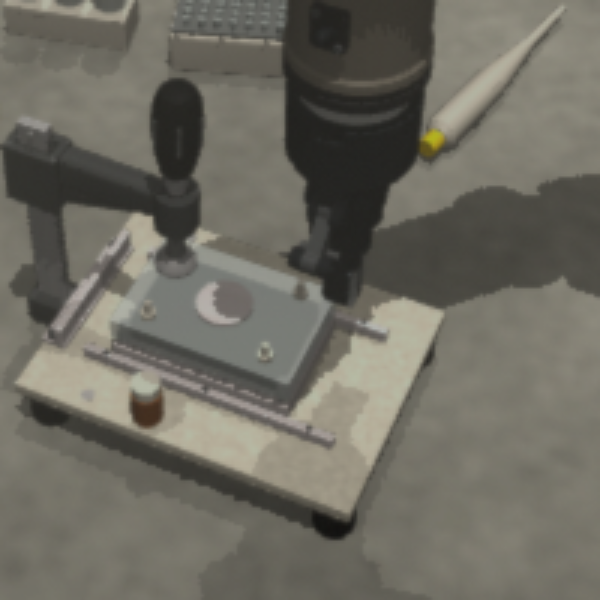

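```bash
python3 - <<'E'
from h import *
o=r.get_obs();R=Ro.from_rotvec(o["orientation"]).as_matrix();print(R.round(3))
a=[]
for n in("side","scene"):
    p,d,P,k=cam(n);Q=(P-o["tcp_pos"])@R;Q=Q[~np.isnan(Q[...,0])]
    a.append(Q[(abs(Q[:,0])<.1)&(abs(Q[:,1])<.1)&(Q[:,2]<.085)&(Q[:,2]>-.12)])
a=np.vstack(a)
for z in np.arange(-.1,.085,.01):
    b=a[abs(a[:,2]-z)<.005]
    if len(b)>8: print(z.round(3),len(b),np.percentile(b[:,:2],[1,99],axis=0).round(3).tolist())
E
```

```text
[[-0.978  0.208 -0.004]
 [ 0.208  0.978 -0.001]
 [ 0.004 -0.002 -1.   ]]
-0.1 508 [[-0.038, -0.008], [0.037, 0.038]]
-0.09 355 [[-0.038, -0.007], [0.038, 0.04]]
-0.08 304 [[-0.038, -0.008], [0.037, 0.039]]
-0.07 304 [[-0.038, -0.006], [0.038, 0.04]]
-0.06 225 [[-0.099, -0.003], [0.037, 0.04]]
-0.05 139 [[-0.1, -0.007], [0.011, 0.04]]
-0.04 190 [[-0.098, -0.006], [0.018, 0.044]]
-0.03 232 [[-0.099, 0.001], [0.02, 0.058]]
-0.02 313 [[-0.099, -0.007], [0.019, 0.064]]
-0.01 141 [[-0.1, -0.016], [0.017, 0.062]]
-0.0 118 [[-0.1, -0.031], [0.018, 0.05]]
0.01 86 [[-0.099, -0.038], [0.017, 0.046]]
0.02 107 [[-0.015, -0.033], [0.013, 0.035]]
0.03 56 [[-0.1, -0.026], [0.013, 0.016]]
0.04 38 [[-0.1, -0.005], [0.012, 0.015]]
0.05 78 [[-0.099, -0.007], [0.011, 0.016]]
0.06 73 [[-0.099, -0.006], [0.011, 0.016]]
0.07 17 [[-0.012, -0.004], [0.011, 0.011]]
```

```bash
python3 -m handwheel '[[[-0.003,0.001,0,0,0,0,0],[0,0,-0.03,0,0,0,0],[0,0,-0.03,0,0,0,0],[0,0,-0.018,0,0,0,0],[0,0,0,0,0,0,0]]]'
python3 - <<'E'
from h import *
from st import *
p,d,P,k=cam("side"); 
c=cv2.resize(p[180:380,260:460],(600,600)); save("b2.png",c)
o=r.get_obs();print(toS(o["tcp_pos"]),o["joints"].round(2))
E
```

```text
clock: 3.8
tcp_pos: [0.426, 0.0589, 0.1246]
orientation: [-0.328, -3.122, 0.001]
contact_force: [-0.4, -0.1, -0.1]
grip_width: -0.0001
[-0.11372383  0.00024385  0.1260518 ] [-0.11  0.38 -0.2   2.25  0.15  0.53  0.94]
```

View pics/b2.png

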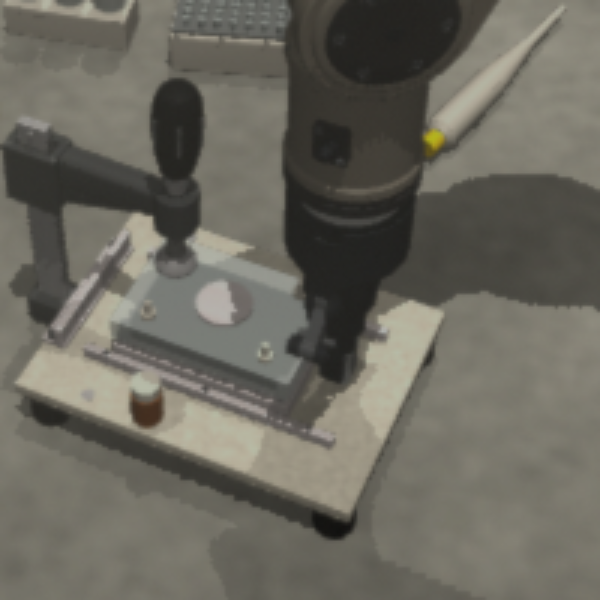

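```bash
python3 -m handwheel '[[[0.0029,-0.0006,0,0,0,0,0],[0.0029,-0.0006,0,0,0,0,0],[0.0029,-0.0006,0,0,0,0,0],[0.0029,-0.0006,0,0,0,0,0],[0.0029,-0.0006,0,0,0,0,0],[0.0029,-0.0006,0,0,0,0,0],[0.0029,-0.0006,0,0,0,0,0],[0.0029,-0.0006,0,0,0,0,0],[0.0029,-0.0006,0,0,0,0,0],[0.0029,-0.0006,0,0,0,0,0]]]'
python3 - <<'E'
from h import *
from st import *
o=r.get_obs();print(toS(o["tcp_pos"]),o["contact_force"])
p,d,P,k=cam("scene");S=toS(P)
g=(S[...,2]>.074)&(S[...,2]<.083)&(abs(S[...,1])<.042)&(S[...,0]>-.12)&(S[...,0]<.08)
print(np.percentile(S[g],[1,99],axis=0))
E
```

```text
clock: 4.68
tcp_pos: [0.4555, 0.0531, 0.1269]
orientation: [-0.329, -3.123, 0.0]
contact_force: [-5.6, 1.1, 5.1]
grip_width: -0.0
[-0.08448965  0.00040976  0.12689661] [-5.63669707  1.0653242   5.14249169]
[[-0.0734863  -0.038553    0.07478107]
 [ 0.05359285  0.0415437   0.08273195]]
```

```bash
python3 -m handwheel '[[[0.002,-0.0004,0,0,0,0,0],[0.002,-0.0004,0,0,0,0,0],[0.0015,-0.0003,0,0,0,0,0],[0.001,-0.0002,0,0,0,0,0]]]'
python3 -m handwheel '[[[0.001,-0.0002,0,0,0,0,0],[0.001,-0.0002,0,0,0,0,0]]]'
python3 - <<'E'
from h import *
from st import *
o=r.get_obs();print(toS(o["tcp_pos"]),o["contact_force"])
E
```

```text
clock: 5.07
tcp_pos: [0.462, 0.0518, 0.1266]
orientation: [-0.329, -3.123, 0.0]
contact_force: [-6.5, 1.2, 5.0]
grip_width: 0.0001
clock: 5.23
tcp_pos: [0.4638, 0.0514, 0.1266]
orientation: [-0.329, -3.123, 0.0]
contact_force: [-6.1, 1.7, 5.8]
grip_width: 0.0002
[-0.07603789  0.00051392  0.12660246] [-6.06057035  1.74877191  5.78979927]
```

```bash
python3 -m handwheel '[[[0.001,-0.0002,0,0,0,0,0],[0.0005,-0.0001,0,0,0,0,0]]]'
python3 -m handwheel '[[[0.0007,-0.0001,0,0,0,0,0],[0,0,0,0,0,0,0]]]'
python3 - <<'E'
from h import *
from st import *
o=r.get_obs();print(toS(o["tcp_pos"]),o["contact_force"])
E
```

```text
clock: 5.4
tcp_pos: [0.4651, 0.0511, 0.1266]
orientation: [-0.329, -3.123, 0.001]
contact_force: [-7.9, 1.0, 5.8]
grip_width: -0.0001
clock: 5.57
tcp_pos: [0.4652, 0.0511, 0.1264]
orientation: [-0.328, -3.121, 0.001]
contact_force: [-7.8, 1.4, 5.8]
grip_width: 0.0001
[-0.07455417  0.00049057  0.12643912] [-7.80871552  1.38520149  5.80300732]
```

```bash
python3 -m handwheel '[[[0.0008,-0.0002,0,0,0,0,0],[0.0004,-0.0001,0,0,0,0,0]]]'
python3 -m handwheel '[[[0.0008,-0.0002,0,0,0,0,0],[0,0,0,0,0,0,0]]]'
python3 - <<'E'
from h import *
from st import *
o=r.get_obs();print(toS(o["tcp_pos"]),o["contact_force"])
p,d,P,k=cam("side");c=cv2.resize(p[180:380,260:460],(600,600)); save("b3.png",c);S=toS(P)
for n in("side","scene"):
    if n=="scene": S=toS(cam(n)[2])
    for y in (-.02,.03):
        g=(S[...,2]>.074)&(S[...,2]<.083)&(abs(S[...,1]-y)<.015)&(S[...,0]>-.12)&(S[...,0]<.08)
        print(n,y,np.percentile(S[g],[1,99],axis=0)[:,0])
E
```

```text
clock: 5.73
tcp_pos: [0.4654, 0.0511, 0.1263]
orientation: [-0.327, -3.119, 0.002]
contact_force: [-11.6, 2.8, 9.2]
grip_width: 0.0
clock: 5.9
tcp_pos: [0.4655, 0.051, 0.1261]
orientation: [-0.327, -3.118, 0.002]
contact_force: [-13.3, 4.1, 10.8]
grip_width: 0.0001
[-0.07429102  0.00043457  0.12614206] [-13.33057478   4.09022995  10.84604092]
side -0.02 [-0.0413471   0.06260203]
side 0.03 [-0.06381838  0.06217244]
scene -0.02 [-0.06207065  0.06280226]
scene 0.03 [-0.06170988  0.06372251]
```

View pics/b3.png

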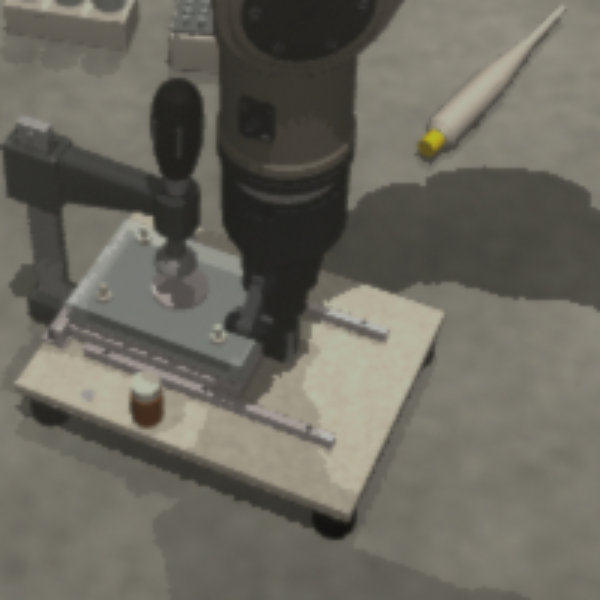

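```bash
python3 -m handwheel '[[[-0.005,0.001,0,0,0,0,0],[-0.01,0.002,0,0,0,0,0],[-0.01,0.002,0.02,0,0,0,0],[0,0,0.04,0,0,0,0],[0,0,0.04,0,0,0,0],[0,0,0.04,0,0,0,0],[0,0,0.04,0,0,0,0],[0,0,0.04,0,0,0,0],[0,0,0.03,0,0,0,0],[0,0,0,0,0,0,0]]]'
python3 - <<'E'
from h import *
from st import *
o=r.get_obs();print(toS(o["tcp_pos"]),o["joints"].round(2))
for n in("side","scene"):
    S=toS(cam(n)[2])
    for y in (-.02,.0,.03):
        g=(S[...,2]>.074)&(S[...,2]<.083)&(abs(S[...,1]-y)<.012)&(S[...,0]>-.12)&(S[...,0]<.08)
        print(n,y,np.percentile(S[g],[1,99],axis=0)[:,0])
    a=S[(S[...,2]>.1)&(S[...,0]>.04)&(S[...,0]<.08)&(abs(S[...,1])<.015)]
    print(np.percentile(a[:,2],[50,95]),np.median(a[a[:,2]>.172][:,1]))
E
```

```text
clock: 6.83
tcp_pos: [0.4462, 0.056, 0.3832]
orientation: [0.329, 3.111, 0.006]
contact_force: [1.4, 0.7, 0.4]
grip_width: 0.0001
[-0.09414496  0.00132722  0.38316703] [-0.03  0.03 -0.24  1.96  0.01  1.14  1.09]
side -0.02 [-0.06398856  0.06171212]
side 0.0 [-0.06391943  0.0622829 ]
side 0.03 [-0.06352519  0.06222044]
[0.16833654 0.17585604] 0.00039462662709916635
scene -0.02 [-0.06236461  0.06322496]
scene 0.0 [-0.06192961  0.06307843]
scene 0.03 [-0.06213831  0.06359692]
[0.17159046 0.17682296] 0.0013190992772133814
```

```bash
python3 -m handwheel '[[[0.0315,-0.007,0,0,0,0,0],[0.0315,-0.007,0,0,0,0,0],[0.0315,-0.007,0,0,0,0,0],[0.0315,-0.007,0,0,0,0,0],[0.0315,-0.007,0,0,0,0,0],[0,0,0,0,0,0,0],[0,0,0,0,0,0,0]]]'
python3 - <<'E'
from h import *
from st import *
o=r.get_obs();print(toS(o["tcp_pos"]),o["joints"].round(2),o["orientation"],o["contact_force"],o["tcp_pos"])
E
```

```text
clock: 7.52
tcp_pos: [0.6015, 0.0198, 0.373]
orientation: [-0.331, -3.12, 0.001]
contact_force: [0.0, 0.3, -0.3]
grip_width: 0.0
[ 0.06525848 -0.00155994  0.37304772] [ 0.    0.31 -0.18  1.64  0.06  1.2   1.17] [-3.30554231e-01 -3.12022462e+00  1.07467774e-03] [ 0.02937806  0.34510349 -0.30113314] [0.60148166 0.01979533 0.37304772]
```

```bash
python3 -m handwheel '[[[0.002,0.0013,-0.03,0,0,0,0],[0,0,-0.035,0,0,0,0],[0,0,-0.03,0,0,0,0],[0,0,0,0,0,0,0],[0,0,0,0,0,0,0]]]'
python3 - <<'E'
from h import *
from st import *
p,d,P,k=cam("side"); save("c1.png",cv2.resize(p[130:330,220:420],(600,600)))
p,d,P,k=cam("scene"); save("c2.png",cv2.resize(p[150:330,220:400],(600,600)))
o=r.get_obs();print(toS(o["tcp_pos"]),o["contact_force"])
E
```

```text
clock: 7.93
tcp_pos: [0.6013, 0.022, 0.2795]
orientation: [-0.327, -3.12, 0.001]
contact_force: [0.4, -0.4, 0.5]
grip_width: 0.0003
[0.06681087 0.00112892 0.28278151] [ 0.97005405 -0.05353484  0.29649661]
```

View pics/c1.png

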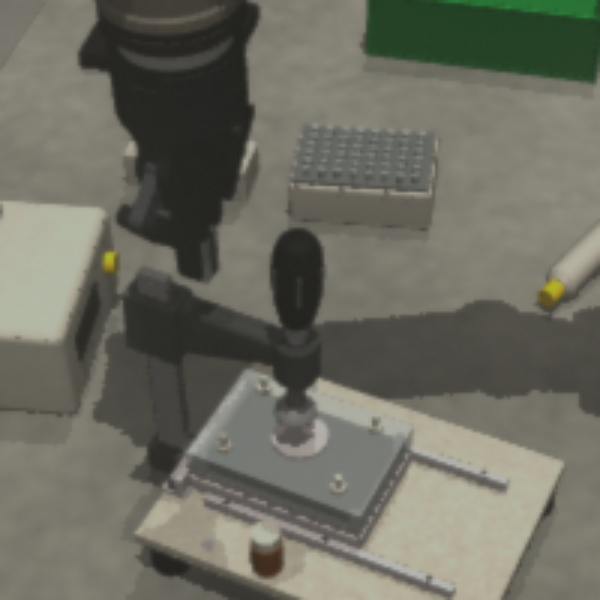

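View pics/c2.png

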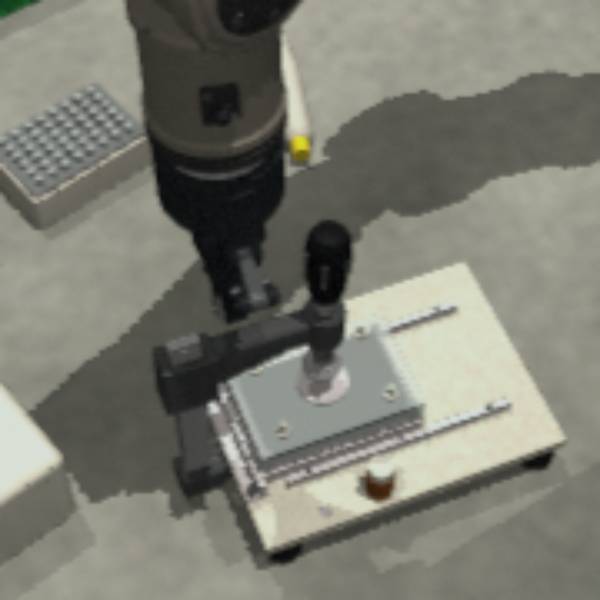

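```bash
python3 -m handwheel '[[[0,-0.001,-0.015,0,0,0,0],[0,0,-0.008,0,0,0,0],[0,0,-0.004,0,0,0,0],[0,0,-0.003,0,0,0,0],[0,0,0,0,0,0,0]]]'
python3 -c "
from h import *
from st import *
o=r.get_obs();print(toS(o['tcp_pos']),o['contact_force'])"
```

```text
clock: 8.45
tcp_pos: [0.6032, 0.0208, 0.2511]
orientation: [0.329, 3.124, 0.0]
contact_force: [-0.6, 0.1, 0.4]
grip_width: 0.0003
[ 6.67521731e-02 -2.25944278e-04  2.51098511e-01] [-0.62802695  0.1064723   0.38747475]
```

```bash
python3 -m handwheel '[[[0,0,-0.003,0,0,0,0],[0,0,-0.003,0,0,0,0],[0,0,-0.003,0,0,0,0],[0,0,-0.003,0,0,0,0]]]'
python3 -c "
from h import *
from st import *
o=r.get_obs();print(toS(o['tcp_pos']),o['contact_force'])"
```

```text
clock: 8.78
tcp_pos: [0.6038, 0.0209, 0.2405]
orientation: [0.329, 3.122, 0.001]
contact_force: [-2.8, 0.1, 10.1]
grip_width: 0.0
[6.73076929e-02 1.41199482e-05 2.40501184e-01] [-2.79895751  0.05340863 10.0861403 ]
```

```bash
python3 -m handwheel '[[[0,0,-0.002,0,0,0,0],[0,0,-0.002,0,0,0,0],[0,0,-0.002,0,0,0,0],[0,0,-0.002,0,0,0,0]]]'
python3 -m handwheel '[[[0,0,-0.002,0,0,0,0],[0,0,-0.002,0,0,0,0]]]'
python3 -c "
from h import *
from st import *
o=r.get_obs();print(toS(o['tcp_pos']),o['contact_force'])"
```

```text
clock: 9.12
tcp_pos: [0.6038, 0.0209, 0.2325]
orientation: [0.329, 3.122, 0.001]
contact_force: [-2.6, -0.8, 9.8]
grip_width: -0.0002
clock: 9.28
tcp_pos: [0.6038, 0.0209, 0.2285]
orientation: [0.329, 3.122, 0.001]
contact_force: [-2.8, 0.8, 8.9]
grip_width: 0.0001
[ 6.73064318e-02 -6.35802941e-07  2.28507754e-01] [-2.78272029  0.78125414  8.89207542]
```

```bash
python3 -m handwheel '[[[0,0,-0.002,0,0,0,0],[0,0,-0.0015,0,0,0,0],[0,0,-0.0015,0,0,0,0]]]'
python3 -m handwheel '[[[0,0,-0.001,0,0,0,0],[0,0,-0.001,0,0,0,0]]]'
python3 -m handwheel '[[[0,0,-0.001,0,0,0,0],[0,0,-0.001,0,0,0,0]]]'
```

```text
clock: 9.53
tcp_pos: [0.6043, 0.0207, 0.2231]
orientation: [0.329, 3.121, 0.001]
contact_force: [1.7, -0.3, 4.1]
grip_width: -0.0004
clock: 9.7
tcp_pos: [0.6048, 0.0206, 0.221]
orientation: [0.329, 3.12, 0.001]
contact_force: [4.8, -0.2, 5.9]
grip_width: -0.0002
clock: 9.87
tcp_pos: [0.605, 0.0206, 0.2194]
orientation: [0.329, 3.12, 0.001]
contact_force: [1.6, -0.4, 14.8]
grip_width: -0.0001
```

```bash
python3 -m handwheel '[[[0,0,-0.0005,0,0,0,0]]]'
python3 - <<'E'
from h import *
from st import *
for n in("side","scene"):
    p,d,P,k=cam(n);S=toS(P)
    a=S[(S[...,2]>.12)&(S[...,2]<.16)&(S[...,0]>.015)&(S[...,0]<.1)&(abs(S[...,1])<.009)]
    for x in (.02,.03,.04,.05,.08,.088):
        b=a[abs(a[:,0]-x)<.005]
        if len(b)>4: print(n,x,np.percentile(b[:,2],[50,90,97]).round(4),len(b))
E
```

```text
clock: 9.95
tcp_pos: [0.605, 0.0206, 0.2194]
orientation: [0.329, 3.12, 0.001]
contact_force: [-0.0, -1.5, 15.9]
grip_width: -0.0001
side 0.02 [0.1457 0.1494 0.1499] 59
side 0.03 [0.1451 0.1488 0.1497] 68
side 0.04 [0.1447 0.1483 0.149 ] 63
side 0.05 [0.1443 0.1479 0.1487] 59
side 0.08 [0.1358 0.1455 0.1461] 33
side 0.088 [0.1468 0.1565 0.1587] 37
scene 0.02 [0.1469 0.1502 0.1513] 42
scene 0.03 [0.1466 0.1493 0.15  ] 40
scene 0.04 [0.1352 0.1483 0.1486] 20
scene 0.05 [0.1337 0.1412 0.1425] 10
scene 0.08 [0.1454 0.1563 0.1581] 37
scene 0.088 [0.1475 0.1539 0.1571] 21
```

```bash
python3 -m handwheel '[[[0,0,0.002,0,0,0,0],[0,0,0.004,0,0,0,0],[0,0,0.008,0,0,0,0],[0,0,0.01,0,0,0,0],[0,0,0.01,0,0,0,0]]]'
python3 - <<'E'
from h import *
from st import *
o=r.get_obs();print(toS(o["tcp_pos"]),o["contact_force"])
for n in("side","scene"):
    p,d,P,k=cam(n);S=toS(P)
    a=S[(S[...,2]>.12)&(S[...,2]<.165)&(S[...,0]>.015)&(S[...,0]<.1)&(abs(S[...,1])<.009)]
    for x in (.02,.03,.04,.05,.06,.07,.08,.085):
        b=a[abs(a[:,0]-x)<.005]
        if len(b)>4: print(n,x,np.percentile(b[:,2],[50,90,97]).round(4),len(b))
    hb=S[(S[...,2]>.17)&(abs(S[...,0])<.03)&(abs(S[...,1])<.03)&(S[...,2]<.26)]
    print("handle",np.percentile(hb,[1,99],axis=0).round(4).tolist())
    for z in (.18,.19,.2,.21,.22):
        b=hb[abs(hb[:,2]-z)<.005]; print(z,np.percentile(b[:,:2],[2,98],axis=0).round(4).tolist())
save("d1.png",cv2.resize(p[150:330,220:400],(600,600)))
E
```

```text
clock: 10.47
tcp_pos: [0.6028, 0.0208, 0.2519]
orientation: [-0.329, -3.123, 0.0]
contact_force: [0.3, -0.3, -0.5]
grip_width: -0.0002
[ 0.06634572 -0.00032315  0.25193127] [ 0.34065796 -0.34810658 -0.45951899]
side 0.02 [0.1453 0.1494 0.1504] 64
side 0.03 [0.1453 0.1491 0.1498] 63
side 0.04 [0.1448 0.1488 0.1495] 68
side 0.05 [0.1452 0.148  0.1489] 55
side 0.06 [0.1435 0.1476 0.1481] 62
side 0.07 [0.1443 0.1473 0.1483] 58
side 0.08 [0.1438 0.1463 0.1472] 52
side 0.085 [0.1453 0.154  0.1602] 55
handle [[-0.0131, -0.0086, 0.1726], [0.0158, 0.0151, 0.2372]]
0.18 [[-0.0107, -0.003], [0.01, 0.0126]]
0.19 [[-0.0114, -0.0053], [0.0109, 0.0141]]
0.2 [[-0.0132, -0.0003], [0.0109, 0.0151]]
0.21 [[-0.0131, -0.0012], [0.0158, 0.0152]]
0.22 [[-0.0125, -0.0032], [0.0178, 0.015]]
scene 0.02 [0.1476 0.1501 0.1514] 39
scene 0.03 [0.1474 0.1498 0.1504] 39
scene 0.04 [0.1466 0.1498 0.1509] 45
scene 0.05 [0.1458 0.149  0.1501] 42
scene 0.06 [0.1462 0.1482 0.1486] 42
scene 0.07 [0.145  0.1485 0.1495] 43
scene 0.08 [0.1452 0.1481 0.1487] 38
scene 0.085 [0.1468 0.1489 0.1576] 28
handle [[-0.0087, -0.0074, 0.1739], [0.0195, 0.0162, 0.2381]]
0.18 [[-0.0042, 0.0017], [0.0147, 0.0128]]
0.19 [[-0.0059, 0.0013], [0.0166, 0.0144]]
0.2 [[-0.0068, 0.0004], [0.0199, 0.0153]]
0.21 [[-0.0067, 0.0022], [0.019, 0.0165]]
0.22 [[-0.009, -0.0006], [0.0195, 0.0162]]
```

```bash
python3 -m handwheel '[[[0,0,0.04,0,0,0,0.06],[0,0,0.04,0,0,0,0.06],[-0.02,0.0044,0.005,0,0,0,0.06],[-0.02,0.0044,0,0.0084,0.039,0,0.06],[-0.02,0.0044,0,0,0,0,0.06],[0,0,0,0,0,0,0.06],[0,0,0,0,0,0,0.06]]]'
python3 - <<'E'
from h import *
from st import *
o=r.get_obs();print(toS(o["tcp_pos"]),o["contact_force"],o["grip_width"]);print(Ro.from_rotvec(o["orientation"]).as_matrix().round(3))
p,d,P,k=cam("wrist"); save("e1.png",p)
p,d,P,k=cam("side"); save("e2.png",cv2.resize(p[130:330,220:420],(600,600)))
E
```

```text
clock: 11.15
tcp_pos: [0.5426, 0.0341, 0.3367]
orientation: [-0.324, -3.085, -0.006]
contact_force: [-0.2, 0.6, -0.1]
grip_width: 0.0602
[4.72092500e-03 8.62389627e-05 3.36687433e-01] [-0.20345936  0.61042724 -0.08656472] 0.06016374952966745
[[-0.977  0.208 -0.039]
 [ 0.207  0.978  0.008]
 [ 0.039  0.    -0.999]]
```

View pics/e1.png

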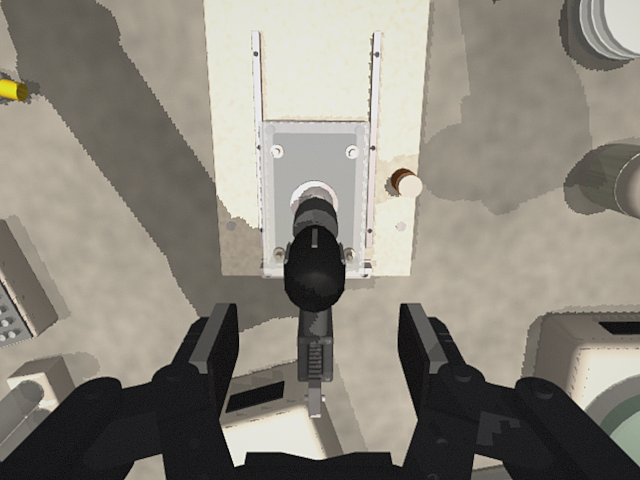

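View pics/e2.png

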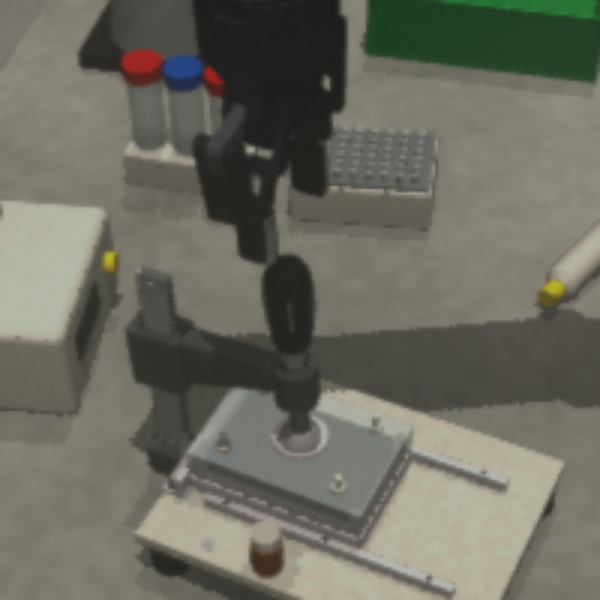

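```bash
python3 -m handwheel '[[[0,0,-0.025,0,0,0,0.06],[0,0,-0.025,0,0,0,0.06],[0,0,-0.02,0,0,0,0.06],[0,0,-0.007,0,0,0,0.06],[0,0,0,0,0,0,0.06],[0,0,0,0,0,0,0.06]]]'
python3 - <<'E'
from h import *
from st import *
o=r.get_obs();print(toS(o["tcp_pos"]),o["contact_force"],o["moment"])
p,d,P,k=cam("wrist"); save("f1.png",p)
p,d,P,k=cam("side"); save("f2.png",cv2.resize(p[130:330,220:420],(600,600)))
E
```

```text
clock: 11.75
tcp_pos: [0.5439, 0.0339, 0.2597]
orientation: [-0.325, -3.085, -0.007]
contact_force: [-0.2, 0.0, 0.9]
grip_width: 0.0602
[5.96904538e-03 1.08777085e-04 2.59704658e-01] [-0.17753158  0.03448724  0.93217262] [ 0.01951279 -0.0643112  -0.01158491]
```

View pics/f1.png

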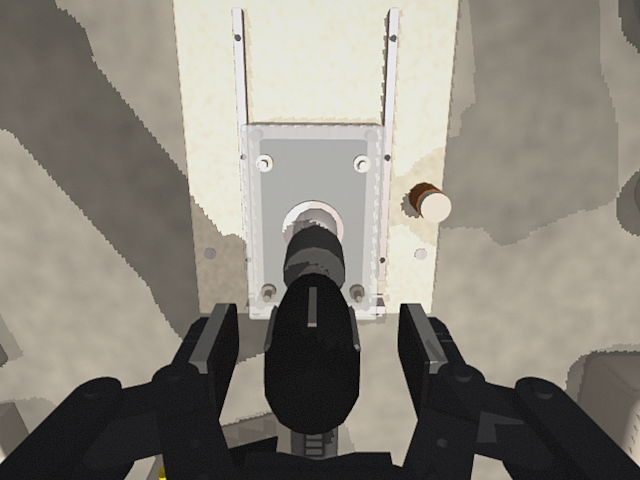

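View pics/f2.png

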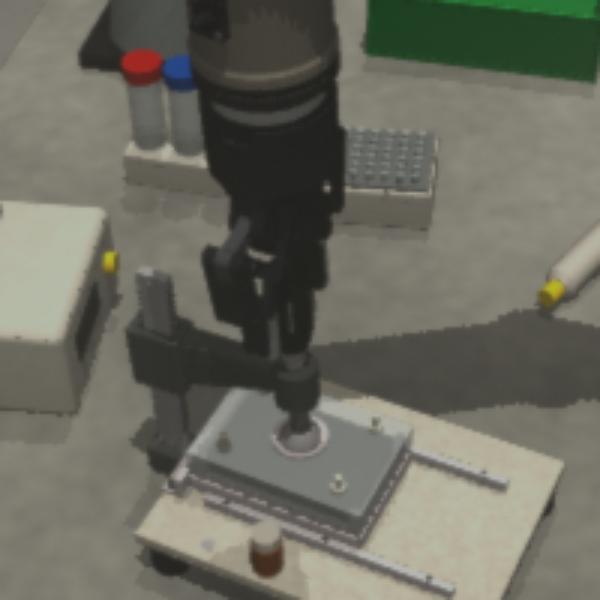

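```bash
python3 -m handwheel '[[[-0.0013,-0.0013,0,0,0,0,0.06],[0,0,0,0,0,0,0.04],[0,0,0,0,0,0,0.02],[0,0,0,0,0,0,0.02],[0,0,0,0,0,0,0.02],[0,0,0,0,0,0,0.02]]]' 40
python3 - <<'E'
from h import *
from st import *
o=r.get_obs();print(toS(o["tcp_pos"]),o["contact_force"],o["moment"],o["grip_width"])
p,d,P,k=cam("wrist"); save("f3.png",p)
E
```

```text
clock: 12.35
tcp_pos: [0.5422, 0.0325, 0.2601]
orientation: [-0.325, -3.086, -0.007]
contact_force: [-1.3, -0.7, 6.4]
grip_width: 0.0305
[ 0.00464234 -0.00158352  0.26014635] [-1.27721742 -0.73615563  6.43658994] [-0.25432974  0.2715543   0.05214858] 0.030478182122504187
```

View pics/f3.png

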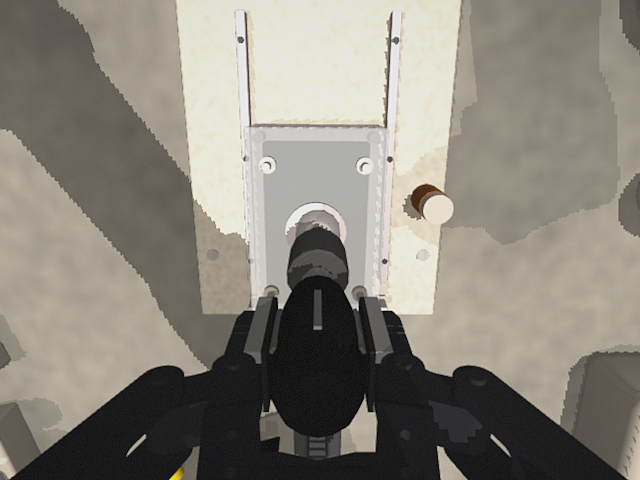

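```bash
python3 -m handwheel '[[[0,0,0,-0.0047,0.001,-0.12,0.02],[0,0,0,-0.0047,0.001,-0.12,0.02],[0,0,0,-0.0047,0.001,-0.12,0.02],[0,0,0,-0.0047,0.001,-0.12,0.02],[0,0,0,-0.0047,0.001,-0.12,0.02],[0,0,0,0,0,0,0.02]]]'
python3 - <<'E'
from h import *
from st import *
o=r.get_obs();print(toS(o["tcp_pos"]),o["contact_force"],o["moment"],o["grip_width"])
R=Ro.from_rotvec(o["orientation"]).as_matrix();print(np.degrees(np.arctan2(R[1,0],R[0,0])),R[:,2])
p,d,P,k=cam("wrist"); save("g1.png",p)
E
```

```text
clock: 12.9
tcp_pos: [0.5425, 0.0329, 0.2601]
orientation: [-1.229, -2.85, 0.011]
contact_force: [0.3, -0.6, 5.0]
grip_width: 0.0306
[ 0.00482465 -0.00113959  0.26005558] [ 0.32717363 -0.55927764  4.9656617 ] [-0.09117266  0.01020977 -0.15783332] 0.03056968364690963
133.32721897250465 [-0.03733881  0.00846612 -0.9992668 ]
```

View pics/g1.png

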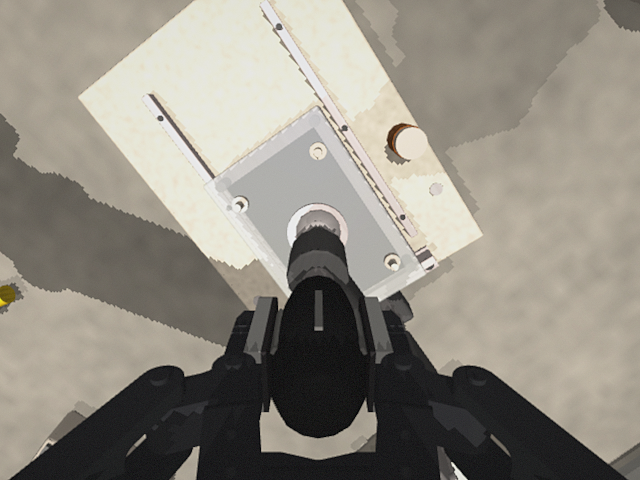

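```bash
python3 -m handwheel '[[[0,0,-0.0001,-0.0047,0.001,-0.12,0.02],[0,0,-0.0001,-0.0047,0.001,-0.12,0.02],[0,0,-0.0001,-0.0047,0.001,-0.12,0.02],[0,0,-0.0001,-0.0047,0.001,-0.12,0.02],[0,0,-0.0001,-0.0047,0.001,-0.12,0.02],[0,0,-0.0001,-0.0047,0.001,-0.12,0.02],[0,0,-0.0001,-0.0047,0.001,-0.12,0.02],[0,0,-0.0001,-0.0047,0.001,-0.12,0.02],[0,0,0,0,0,0,0.02]]]'
python3 - <<'E'
from h import *
from st import *
o=r.get_obs();print(toS(o["tcp_pos"]),o["contact_force"],o["moment"],o["grip_width"],o["joints"].round(2))
R=Ro.from_rotvec(o["orientation"]).as_matrix();print(np.degrees(np.arctan2(R[1,0],R[0,0])),R[:,2])
E
```

```text
clock: 13.7
tcp_pos: [0.5433, 0.0331, 0.2597]
orientation: [-2.411, -1.968, 0.034]
contact_force: [1.6, 0.4, 6.5]
grip_width: 0.0304
[ 0.00557032 -0.0007868   0.2597421 ] [1.60528547 0.42999268 6.45320298] [ 0.07069394 -0.27858276 -0.13855862] 0.030398524097095134 [-0.25  0.33  0.1   1.9  -0.06  0.95 -0.32]
78.4345648583646 [-0.03546483  0.00883866 -0.99933184]
```

```bash
python3 -m handwheel '[[[0,0,0.0001,-0.0047,0.001,-0.12,0.02],[0,0,0.0001,-0.0047,0.001,-0.12,0.02],[0,0,0.0001,-0.0047,0.001,-0.12,0.02],[0,0,0.0001,-0.0047,0.001,-0.12,0.02],[0,0,0.0001,-0.0047,0.001,-0.12,0.02],[0,0,0.0001,-0.0047,0.001,-0.12,0.02],[0,0,0.0001,-0.0047,0.001,-0.12,0.02],[0,0,0,0,0,0,0.02]]]'
python3 - <<'E'
from h import *
from st import *
o=r.get_obs();print(toS(o["tcp_pos"]),o["contact_force"],o["moment"],o["grip_width"],o["joints"].round(2))
R=Ro.from_rotvec(o["orientation"]).as_matrix();print(np.degrees(np.arctan2(R[1,0],R[0,0])),R[:,2])
p,d,P,k=cam("wrist"); save("g2.png",p)
E
```

```text
clock: 14.37
tcp_pos: [0.5439, 0.0326, 0.2597]
orientation: [-3.016, -0.815, 0.048]
contact_force: [6.5, 0.0, -0.9]
grip_width: 0.0304
[ 0.00624101 -0.00110083  0.25974129] [ 6.45434748  0.0478146  -0.86130947] [-0.06529842 -1.28017174 -0.06394783] 0.030399491535858775 [-0.38  0.33  0.26  1.91 -0.12  0.95 -1.1 ]
30.267648669142066 [-0.03430313  0.00797685 -0.99937964]
```

View pics/g2.png

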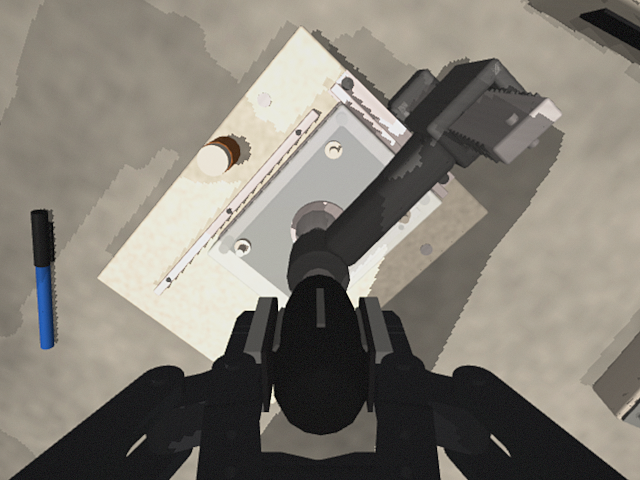

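```bash
python3 -m handwheel '[[[0.0005,0,0,-0.0047,0.001,-0.12,0.02],[0.0005,0,0,-0.0047,0.001,-0.12,0.02],[0.0005,0,0,-0.0047,0.001,-0.12,0.02],[0,0,0,-0.0047,0.001,-0.12,0.02],[0,0,0,-0.0047,0.001,-0.12,0.02],[0,0,0,-0.0047,0.001,-0.12,0.02],[0,0,0,0,0,0,0.02]]]'
python3 - <<'E'
from h import *
from st import *
o=r.get_obs();print(toS(o["tcp_pos"]),o["contact_force"],o["moment"],o["grip_width"],o["joints"].round(2))
R=Ro.from_rotvec(o["orientation"]).as_matrix();print(np.degrees(np.arctan2(R[1,0],R[0,0])),R[:,2])
p,d,P,k=cam("wrist"); save("g3.png",p)
E
```

```text
clock: 15.0
tcp_pos: [0.5445, 0.032, 0.2595]
orientation: [-3.123, 0.3, 0.058]
contact_force: [4.0, -2.7, 0.6]
grip_width: 0.0302
[ 0.00698083 -0.00152543  0.25954579] [ 4.02119363 -2.69715774  0.64747852] [-0.48533616 -0.92624447 -0.08251444] 0.03021403942618367 [-0.5   0.34  0.41  1.91 -0.18  0.95 -1.76]
-10.97419906946674 [-0.03667094  0.00718885 -0.99930154]
```

View pics/g3.png

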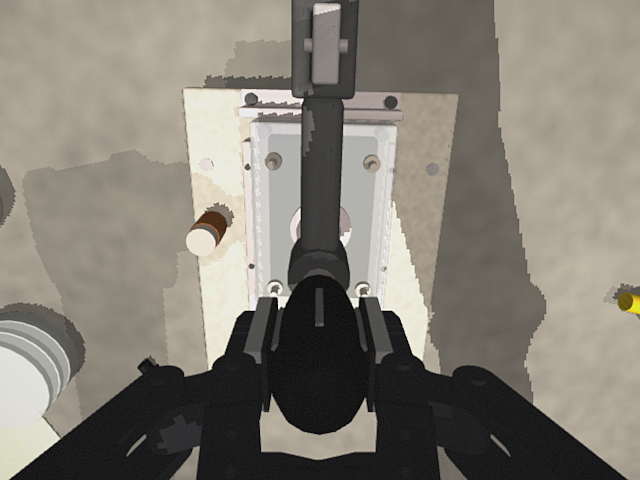

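```bash
python3 -m handwheel '[[[0,0,0,0,0,0,0.035],[0,0,0,0,0,0,0.05],[0,0,0,0,0,0,0.06],[0,0,0,0,0,0,0.06],[0,0,0,0,0,0,0.06]]]'
python3 - <<'E'
from h import *
from st import *
o=r.get_obs();print(toS(o["tcp_pos"]),o["contact_force"],o["moment"],o["grip_width"])
p,d,P,k=cam("wrist"); save("i1.png",p)
for n in("side","scene"):
    p,d,P,k=cam(n);S=toS(P)
    a=S[(S[...,2]>.12)&(S[...,2]<.165)&(S[...,0]>.015)&(S[...,0]<.1)&(abs(S[...,1])<.009)]
    for x in (.02,.03,.04,.05,.06,.07,.08):
        b=a[abs(a[:,0]-x)<.005]
        if len(b)>4: print(n,x,np.percentile(b[:,2],[50,90,97]).round(4),len(b))
    for y in (-.02,.0,.03):
        g=(S[...,2]>.074)&(S[...,2]<.083)&(abs(S[...,1]-y)<.012)&(S[...,0]>-.12)&(S[...,0]<.08)
        print(n,y,np.percentile(S[g],[1,99],axis=0)[:,0])
E
```

```text
clock: 15.47
tcp_pos: [0.543, 0.0327, 0.2591]
orientation: [-3.122, 0.297, 0.064]
contact_force: [0.3, -0.8, 0.1]
grip_width: 0.0598
[ 0.00540507 -0.00117508  0.25905952] [ 0.2716461  -0.7994767   0.14586437] [-0.05840942 -0.08761279 -0.02032838] 0.05984565770229366
side 0.02 [0.143  0.1498 0.1508] 45
side 0.03 [0.1426 0.1498 0.1508] 46
side 0.04 [0.1444 0.1498 0.1506] 55
side 0.05 [0.1449 0.1485 0.1499] 70
side 0.06 [0.1448 0.1484 0.1491] 62
side 0.07 [0.1443 0.1475 0.148 ] 59
side 0.08 [0.1447 0.1473 0.1482] 52
side -0.02 [-0.06392672  0.06202473]
side 0.0 [-0.06392054  0.06281429]
side 0.03 [-0.06334453  0.06256987]
scene 0.02 [0.1488 0.151  0.1512] 41
scene 0.03 [0.1479 0.1513 0.152 ] 42
scene 0.04 [0.1468 0.1506 0.1513] 43
scene 0.05 [0.1466 0.1502 0.1509] 44
scene 0.06 [0.1465 0.15   0.1506] 45
scene 0.07 [0.1467 0.1488 0.1495] 39
scene 0.08 [0.1462 0.1487 0.1503] 32
scene -0.02 [-0.06326771  0.06177775]
scene 0.0 [-0.06200951  0.06355127]
scene 0.03 [-0.06179174  0.06283342]
```

View pics/i1.png

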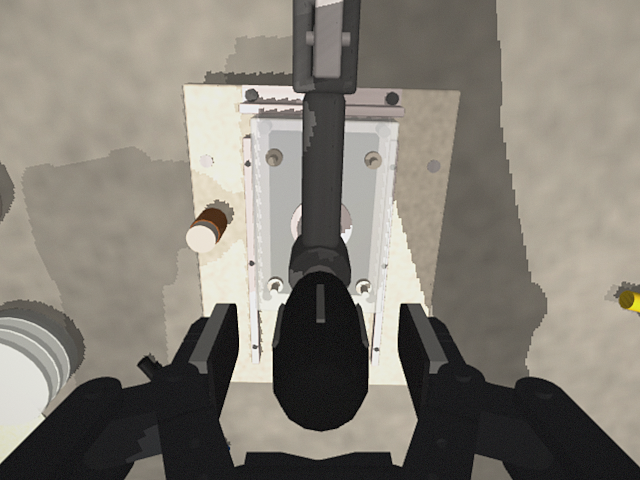

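```bash
python3 -m handwheel '[[[0,0,0.01,0,0,0,0.06],[0.0005,0,0.025,0,0,0,0.06],[0.0005,0,0.03,0,0,0,0.06],[0,0,0.035,0,0,0,0.06],[0,0,0.035,0,0,0,0.06],[0,0,0.02,0,0,0,0.06],[0,0,0,0,0,0,0.06],[0,0,0,0,0,0,0.06]]]'
python3 - <<'E'
from h import *
from st import *
o=r.get_obs();print(toS(o["tcp_pos"]),o["contact_force"],o["qvel"].round(3))
p,d,P,k=cam("wrist"); save("j1.png",p)
p,d,P,k=cam("side"); save("j2.png",p)
S=toS(P)
a=S[(S[...,2]>.135)&(S[...,2]<.16)&(S[...,0]>.02)&(S[...,0]<.085)&(abs(S[...,1])<.009)]
xs=np.arange(.022,.085,.004);t=[np.percentile(a[abs(a[:,0]-x)<.003][:,2],90) for x in xs];print(np.polyfit(xs,t,1))
z=np.load("/tmp/side0.npz");S=toS(z["P"]);a=S[(S[...,2]>.16)&(S[...,2]<.185)&(S[...,0]>.02)&(S[...,0]<.085)&(abs(S[...,1])<.009)]
t=[np.percentile(a[abs(a[:,0]-x)<.003][:,2],90) for x in xs];print(np.polyfit(xs,t,1))
E
```

```text
clock: 16.28
tcp_pos: [0.5448, 0.0325, 0.4162]
orientation: [-3.121, 0.298, 0.058]
contact_force: [0.5, -0.3, -0.3]
grip_width: 0.0603
[ 0.00715307 -0.00104741  0.41617308] [ 0.51434976 -0.25864227 -0.30503294] [ 0.003  0.032 -0.008  0.05  -0.003 -0.012  0.003]
[-0.06270212  0.15217102]
[0.03761865 0.17331087]
```

View pics/j1.png

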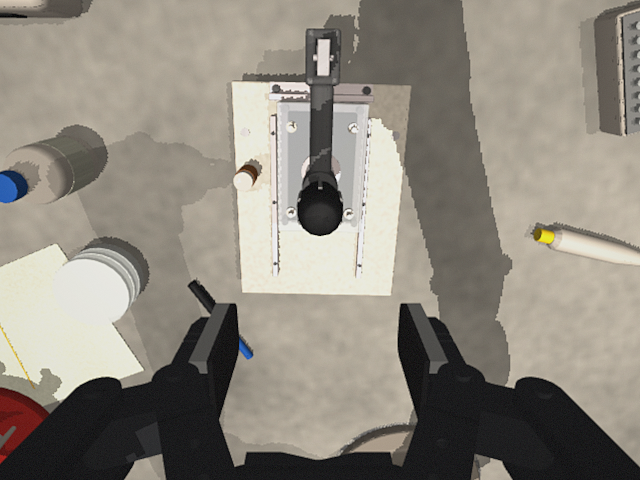

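View pics/j2.png

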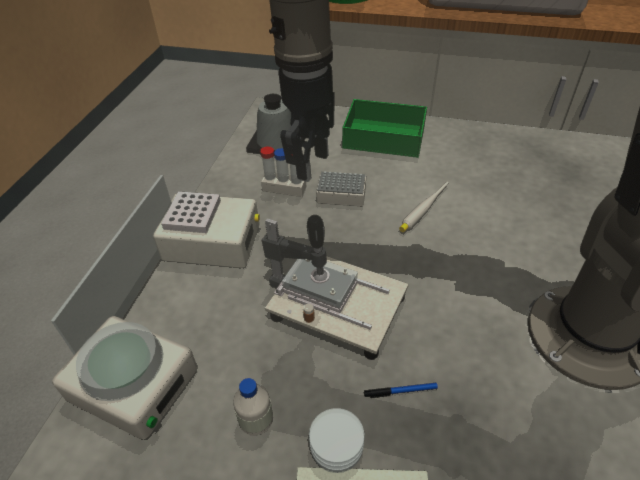

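```bash
python3 -c "
from h import *
print(r.hand_in())"
```

```text
the job is handed in; nothing more can be done
None
```

I carried out all three steps and handed the job in at about 16.4 s of the 67 s allowed. No verdict was reported. I couldn't measure the final pad force directly; I estimate 50–60 N, from about half a turn on top of the expected 10–20 N preload.

- **Cell:** I pushed it to the stop. At the end the push rose to about 13 N horizontally with almost no further movement. In the images its ends lie at about −63 and +63 mm in the station frame, which is home to within 1–2 mm, and that didn't change after clamping.
- **Jaw:** I pressed it down near the bar, and it stopped dead at about 16 N. It stayed bound after I let go, with the pad on the disc. The arm's measured slope went from about −0.04 rad at the start to about +0.04 to +0.05 rad once bound, and to +0.06 rad by the side camera after tightening.
- **Handle:** I turned it about 179° clockwise in one grip. The mark on the handle stayed in line with the gripper throughout and stayed put after release, so it did not slip.
- **Release and bystanders:** The gripper is clear above the handle with no contact force showing. The vial is standing, and I saw no bystander moved in the last pictures.

One reading disagreed with what I expected: the twist measured at the wrist during the turn was 0.06–0.16 N m, mostly a plausible size but with the opposite sign. I relied on the handle mark and the jaw's tilt instead.

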